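Hold the overlong gauge rod in the bore of the gauge stand

ROBOT

A 6-joint arm with a two-finger parallel gripper is mounted at the origin on a cart in front of the work surface, level with it; the furniture and walls round the work are solid. World frame = base frame: x ahead of the robot, y to its left, z up, the work surface at z = 0. Lengths are in m, angles in rad, forces in N, time in s.
With the tool pointing down it reaches from about 0.25 to 0.775 m from the base axis. Payload 4 kg.
Tool frame: the origin (TCP) lies where the fingers leave the gripper's body, on its centre line; the fingertips stand 97 mm ahead of it and the grasp point (between the pads) lies 78 mm ahead of it (tcp_to_grasp is the distance from the TCP to the grasp point, in m); z points along the fingers, y is the line along which they close (so a half turn about z gives the same grasp; the last joint's range is limited). The gripper opens to 94 mm and grips with 3 to 60 N. Pads are 16 mm wide; open, the fingers measure 119 mm over their backs; the gripper's body (75 mm by 177 mm) begins 78 mm behind the grasp point.
Start: joints at [-1.228, 0.087, 1.371, -0, 1.684, -0.103], TCP at [0.237, -0.496, 0.303] pointing down, gripper open.
Joint ranges: [-3.1, 3.1], [-0.76, 2.03], [0.27, 2.55], [-1.08, 4.22], [0.17, 2.65], [-2.57, 2.57]. Speed limits (rad/s): [2.79, 2.79, 3.14, 3.14, 3.14, 3.14].

INTERFACE

Orientations are given as a unit quaternion [x, y, z, w].
In Python, from cell import sense, read_camera, job_done, tcp_to_grasp gives the robot as it stands.
- The arm moves only by the shell command python3 -m inch 'ROWS' [OPENING] [FORCE]. ROWS is JSON, a list of rows, each a list of 2 entries, a list of its own where there are three numbers: the shift along the tool's x, y, z in units of 0.1 m (1.0 is 0.1 m), then the turn, a rotation vector about the tool's x, y, z in units of pi rad (1.0 is pi rad). A call has 1 to 5 rows; each row is the pose to reach, as a shift and turn from the pose commanded when the call began, along the tool's axes at that moment, turning the shorter way round; what a row does not reach only later rows make up. A row lasts 1/12 s, in which the tool goes at most 41.7 mm and 7.16 degrees, less where a joint would pass 70% of its speed; a pose out of reach is approached as far as the arm can. A call with a number of a shift or a turn outside -1 to 1 is refused whole. A call with a gripper value outside its range is refused whole. OPENING is the opening in per cent of the stroke, from 0 (shut) to 100 (fully open), set as the call begins (- or left out, the last holds). The fingers move at their own pace and stop on an object; FORCE is the grip in N (left out, the last holds). Time passes only in rows, so rows that repeat a pose let the fingers close. It gives the time, the measured TCP pose, the force, the opening and the grip force at its end, in the units of the state.
- sense(): the state, without advancing time (a new reading comes with each control period).
- read_camera(name): name is "side" or "top"; returns a dict with "color" (400x640x3 uint8, blue, green, red), "K" (3x3 intrinsics, pixels), "world_from_camera" (4x4, takes a point from camera to world coordinates). Camera axes: x right, y down, z forward; pixel columns grow to the right and rows downward; lengths in m; the calibration is good to about 2 mm. A picture is of the moment at which its call begins. There is no depth.
- job_done(): hands the job in; it is judged then, once.
The state is a dict: "t": time; "joint_pos": joint angles; "qd": joint speeds; "joint_torque": joint torques, N m; "tool_pos": TCP position; "ee_rot": TCP orientation; "wrist_force": force on the tool from outside, world axes, zero at the start; "torque": the same for the moment, N m; "grip_width": finger opening in m; "grasp_force": force on a finger pad.
Only numpy, scipy, OpenCV 4.12 (cv2) and the standard library are available. Lean on these libraries where they do the work, as an engineer would, in place of code of your own. Each camera call takes 0.05 s, during which the arm holds its last target. There are 200 camera calls.

TASK

One of the three steel rods standing in the wooden rack came out longer than its two mates. Pick out that long rod by its square head, carry it to the gauge stand and lower it, tip first and upright, through the guide bore in the crosshead without the rod ever touching the stand, until its tip hangs about halfway between the underside of the crosshead and the base plate. Finish holding it there in the gripper, still and centred in the bore to within 3 mm; leave the other two rods in the rack and the loose core ring and tape roll where they lie.

Things in the scene. Friction and masses are not known exactly. Their poses are not given: they have to be found in the camera images.
- rod_long: the long rod: round steel shaft, 12 mm diameter, 110 mm long (17 mm collar on its top 3 mm), with a square aluminium head 22 x 22 x 34 mm on top (144 mm over all, about 0.13 kg). Origin: centre of the flat lower end; z up the shaft; x, y square to the head's flat sides. Starts upright in one of the rack's holes, head 125 to 159 mm above the table
- rod_long_head (a point): centre of the long rod's square head, 127 mm above its tip
- rod_long_tip (a point): centre of the long rod's flat lower end
- rod_a: one of the two ordinary rods: as the long one, but with a shaft of 90 mm (124 mm over all); in the rack its top is 139 mm above the table. Origin: centre of the lower end
- rod_b: the other ordinary rod, same as rod_a
- rod_rack: wooden block fixed to the table, 60 mm (x) by 200 mm (y) by 45 mm high, with three upright blind holes of 14 mm diameter, 30 mm deep, in a row along its y axis at y = -70, 0 and 70 mm. Origin: centre of the underside. Which rod stands in which hole varies
- gauge_stand: stand fixed to the table: base plate 90 (x) x 150 (y) x 12 mm; two 14 mm posts at y = +-56 mm; on them a crosshead 50 (x) x 140 (y) mm, underside at 100 mm and top at 118 mm, post nuts up to 124 mm. In its middle an upright through bore of 22 mm diameter with a 38 mm flange, 6 mm high, so the bore runs from 124 down to 100 mm. Thumbscrew on the -x side. Origin: centre of the underside
- bore_mouth (a point): centre of the bore's mouth, on its axis, on top of the flange, 124 mm above the table and 24 mm above the underside of the crosshead; the middle between crosshead and base plate lies 68 mm below it
- core_ring: bystander: loose toroid core 36 mm wide and 15 mm high, lying between rack and stand. Origin: centre of the underside
- tape_roll: bystander: loose roll of masking tape, 65 mm wide and 18 mm high, lying behind. Origin: centre of the underside
Things that resemble listed ones, but are neither listed nor needed, are in the scene too. Leave any blue or red look-alike of the rod_b alone.

How it is judged:
On the way, in this order (a step that is already met when the one before it is completed fails the run):
1. the long rod is lifted out of the rack in the gripper, its tip more than 15 mm above the rack (height (world z) of rod_long_tip above 0.06 m and contact force between rod_long and the fingers above 1 N), for 0.1 s.
2. its tip enters the bore from above (horizontal distance between rod_long_tip and bore_mouth below 0.005 m and z of rod_long_tip in the frame of bore_mouth between -0.024 and 0 m), for 0.05 s.
At the end, for the whole second after the job is handed in: Long rod gripped, still, touching only the fingers; tip 24 to 64 mm below the crosshead, within 3.5 mm of the bore axis, rod upright within 0.06 rad. Ordinary rods upright within 0.15 rad, moved under 10 mm; core ring and tape roll moved under 20 mm (z of rod_long_tip in the frame of bore_mouth between -0.088 and -0.048 m and horizontal distance between rod_long_tip and bore_mouth below 0.0035 m and angle between rod_long's own z axis and vertical below 0.06 rad and linear speed of rod_long below 0.01 m/s and contact force between rod_long and the fingers above 1 N and contact force between rod_long and gauge_stand below 0.05 N and distance of each of rod_a, rod_b from where it was at the start of the episode below 0.01 m and angle between each of rod_a, rod_b's own z axis and vertical below 0.15 rad and distance of each of core_ring, tape_roll from where it was at the start of the episode below 0.02 m); the arm keeps its last pose, push and grip.
It fails at once if the long rod touches the gauge stand (contact force between rod_long and gauge_stand above 0.3 N).
It fails at once if an ordinary rod is taken out of the rack (distance of any of rod_a, rod_b from where it was at the start of the episode above 0.02 m).
It fails at once if the core ring or the tape roll is knocked away (distance of any of core_ring, tape_roll from where it was at the start of the episode above 0.03 m).
It also fails if it takes over 48 s, if anything falls off the work surface, if the arm or the gripper's body presses on something with over 40 N, if the wrist force passes 120 N, or if a joint passes its speed limit or range.

## Working session

There is one attempt and no reset: what is moved stays moved. The work goes in short steps, Python scripts to look and compute and a shell command to move; the robot and the scene stay as the last step left them, time stands still between calls to the robot, and variables do not carry over. Pictures are saved under pics/ and viewed, at most 10 in all, crops included, and the job is handed in when it is done.

```bash
ls; mkdir -p pics; python3 - <<'E'
from cell import sense, read_camera, tcp_to_grasp
import cv2,numpy as np
np.set_printoptions(precision=4,suppress=True)
for n in("top","side"):
    c=read_camera(n); cv2.imwrite(f"pics/{n}0.png",c["color"]); print(n,c["K"],c["world_from_camera"])
s=sense();print(s)
E
```

```text
pics
top [[418.6623   0.     315.6744]
 [  0.     418.6623 190.3062]
 [  0.       0.       1.    ]] [[-0.0124 -0.9845  0.1752  0.3698]
 [-0.9999  0.0131  0.0025 -0.0846]
 [-0.0048 -0.1752 -0.9845  1.0532]
 [ 0.      0.      0.      1.    ]]
side [[379.4624   0.     316.186 ]
 [  0.     379.4624 201.8942]
 [  0.       0.       1.    ]] [[ 0.9954 -0.0343  0.0892  0.4316]
 [-0.0955 -0.3319  0.9385 -1.0565]
 [-0.0026 -0.9427 -0.3337  0.4745]
 [ 0.      0.      0.      1.    ]]
{'t': 0.1, 'joint_pos': array([-1.2281,  0.0879,  1.3721, -0.    ,  1.6836, -0.1031]), 'qd': array([-0.0006, -0.0009, -0.0038,  0.0011,  0.0001, -0.0007]), 'joint_torque': array([  0.0026, -34.125 , -30.3303,   0.072 ,   0.0305,  -0.0001]), 'tool_pos': array([ 0.237 , -0.4959,  0.3016]), 'ee_rot': array([ 0.9753,  0.221 , -0.0001, -0.001 ]), 'wrist_force': array([ 0.9832, -0.2122,  1.1103]), 'torque': array([ 0.0425, -0.0034, -0.0101]), 'grasp_force': 0.0, 'grip_width': 0.09394981736625994}
```

View pics/top0.png

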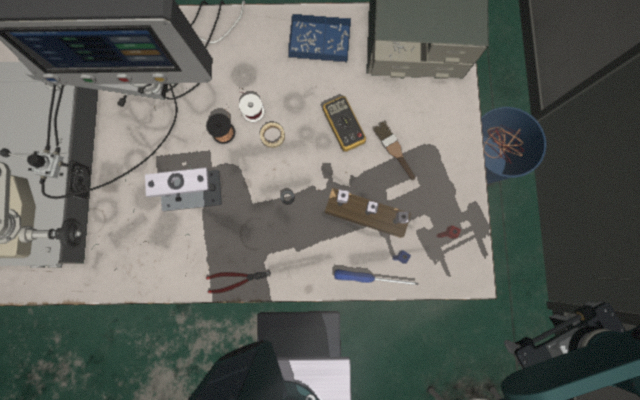

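View pics/side0.png

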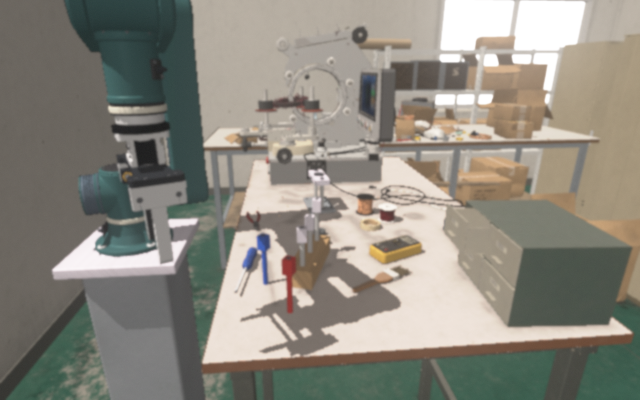

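The top view shows the rack at about (367,211) with heads at (342,196), (371,207) and (403,217), and the stand at (180,182). In the side view the rack heads are near (300-315,220-240). Blue and red look-alikes stand nearby. I'll take enlarged crops to find out which rod is long.

```bash
python3 - <<'E'
import cv2,numpy as np
t=cv2.imread("pics/top0.png");s=cv2.imread("pics/side0.png")
a=cv2.resize(t[170:250,310:430],None,fx=6,fy=6,interpolation=cv2.INTER_CUBIC)[:300*2]
cv2.imwrite("pics/c1.png",a)
b=cv2.resize(s[160:320,230:350],None,fx=3.75,fy=3.75,interpolation=cv2.INTER_CUBIC)
d=cv2.resize(t[160:220,135:230],(350,221),interpolation=cv2.INTER_CUBIC)
p=np.zeros((600,800,3),np.uint8);p[:,:450]=b;p[:221,450:]=d
cv2.imwrite("pics/c2.png",p)
E
```

```text
(no output)
```

View pics/c1.png

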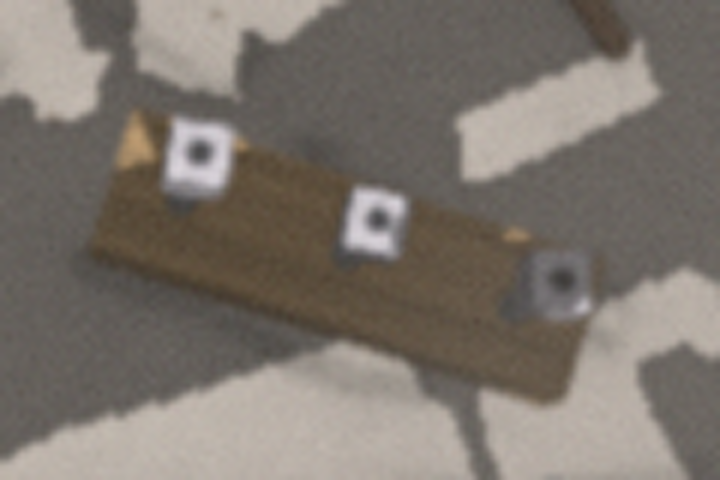

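View pics/c2.png

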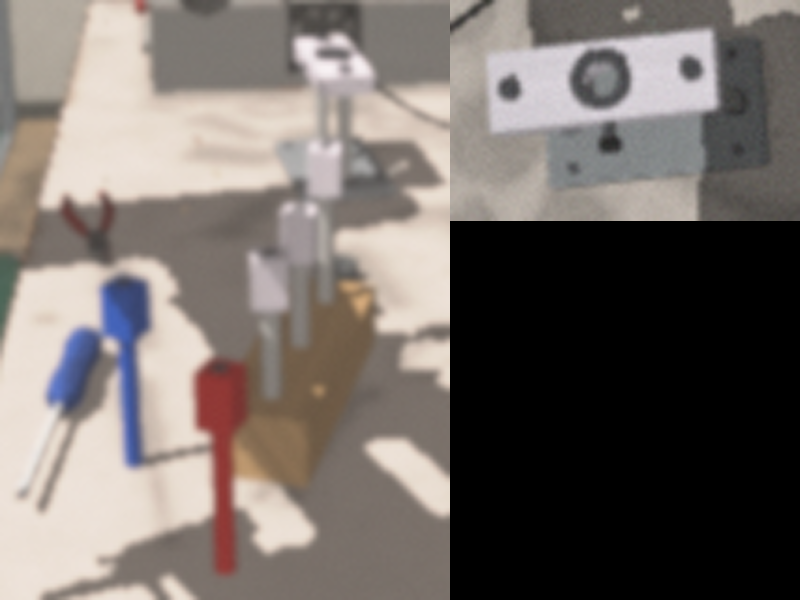

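The +y rod (left in the top view, at (343,195.5)) is the longest: in the side crop it spans 159 px against 141 and 143, even though it is the farthest away. The bore mouth is at about (175.7,181.2) in the top view and (318,174) in the side view.

```bash
cat > h.py <<'E'
import numpy as np
from cell import sense, read_camera
from scipy.spatial.transform import Rotation as R
np.set_printoptions(precision=4,suppress=True)
CAL={n:(lambda c:(c["K"],c["world_from_camera"]))(read_camera(n)) for n in("top","side")}
def onz(n,u,v,z):
    K,T=CAL[n]; d=T[:3,:3]@np.linalg.solve(K,[u,v,1]); o=T[:3,3]
    return o+d*(z-o[2])/d[2]
def proj(n,p):
    K,T=CAL[n]; q=K@(T[:3,:3].T@(np.asarray(p)-T[:3,3])); return q[:2]/q[2]
def rel(p):  # world TCP target -> shift in tool axes, unit 0.1 m
    s=sense(); return R.from_quat(s["ee_rot"]).inv().apply(np.asarray(p)-s["tool_pos"])*10
E
python3 - <<'E'
from h import *
import cv2
for z,(u,v) in zip((.159,.139,.139),((343.2,195.5),(373.2,206.7),(403.8,216.7))): print("top",onz("top",u,v,z))
S=lambda x,y:(230+x/3.75,160+y/3.75)
for z,p in zip((.159,.139,.139),((325,143),(300,205),(268,254))): print("side",onz("side",*S(*p),z))
print("bore",onz("top",175.7,181.2,.124),onz("side",318,173.9,.124))
t=cv2.imread("pics/top0.png",0)
m=(t[180:215,330:355]>190).astype(np.uint8); n,l,st,ce=cv2.connectedComponentsWithStats(m); print(st,ce+[330,180])
i=1+np.argmax(st[1:,4]); print(cv2.minAreaRect(np.argwhere(l==i)[:,::-1].astype(np.float32)))
p=onz("top",343.2,195.5,.159); p[2]=.30+0; print(rel(p))
E
```

```text
top [ 0.5167 -0.1417  0.159 ]
top [ 0.4942 -0.2084  0.139 ]
top [ 0.4712 -0.2746  0.139 ]
side [ 0.5198 -0.1405  0.159 ]
side [ 0.4975 -0.2035  0.139 ]
side [ 0.4722 -0.2808  0.139 ]
bore [0.5604 0.2348 0.124 ] [0.5595 0.2208 0.124 ]
[[  0   0  25  35 829]
 [  8  11  10  10  46]] [[341.9349 197.0881]
 [343.1739 195.413 ]]
((12.891892433166504, 15.148649215698242), (8.713146209716797, 8.877545356750488), 9.462322235107422)
[ 4.0511 -1.9913  0.0229]
```

```bash

python3 -m inch '[[[1,-0.5,0],[0,0,0]],[[1,-0.5,0],[0,0,0]],[[1,-0.5,0],[0,0,0]]]' 60 25 &&
python3 -m inch '[[[1,-0.5,0],[0,0,0]],[[1,-0.5,0],[0,0,0]],[[1,-0.5,0],[0,0,0]]]' &&
python3 -m inch '[[[1,-0.5,0],[0,0,0]],[[1,-0.5,0],[0,0,0]],[[1,-0.5,0],[0,0,0]]]' &&
python3 -m inch '[[[1,-0.5,0],[0,0,0]],[[1,-0.5,0],[0,0,0]],[[1,-0.5,0],[0,0,0]]]' &&
python3 -m inch '[[[0,0,0],[0,0,-0.155]],[[0,0,0],[0,0,-0.155]],[[0,0,0],[0,0,-0.155]],[[0,0,0],[0,0,-0.155]],[[0,0,0],[0,0,-0.155]]]' &&
python3 -m inch '[[[0,0,0],[0,0,-0.155]],[[0,0,0],[0,0,-0.155]],[[0,0,0],[0,0,-0.155]],[[0,0,0],[0,0,-0.155]],[[0,0,0],[0,0,-0.155]]]'
python3 - <<'E'
from h import *
import cv2
s=sense();r=R.from_quat(s["ee_rot"]).as_matrix();print(s["joint_pos"],r)
print(rel([.517,-.1415,.30]))
c=[cv2.resize(read_camera(n)["color"],(400,250)) if 0 else read_camera(n)["color"] for n in("top","side")]
t=c[0][130:270,280:430]; sd=c[1][100:300,230:350]
cv2.imwrite("pics/m1.png",np.hstack([cv2.resize(t,(450,420)),cv2.resize(sd,(252,420))]))
E
```

```text
t: 0.45
tool_pos: [0.3068, -0.4061, 0.3023]
ee_rot: [0.975, 0.221, 0.0, -0.001]
wrist_force: [0.2, -1.2, 0.6]
grip_width: 0.0771
grasp_force: 0.0
t: 0.7
tool_pos: [0.3758, -0.3171, 0.3026]
ee_rot: [0.975, 0.222, 0.0, -0.0]
wrist_force: [0.4, -0.8, 0.5]
grip_width: 0.0585
grasp_force: 0.0
t: 0.95
tool_pos: [0.4445, -0.2288, 0.3026]
ee_rot: [0.975, 0.222, 0.0, -0.0]
wrist_force: [1.0, -1.2, 0.7]
grip_width: 0.0564
grasp_force: 0.0
t: 1.2
tool_pos: [0.5132, -0.1405, 0.3024]
ee_rot: [0.975, 0.222, 0.0, -0.0]
wrist_force: [0.2, 0.5, 0.8]
grip_width: 0.0566
grasp_force: 0.0
t: 1.62
tool_pos: [0.5118, -0.1431, 0.3023]
ee_rot: [0.893, 0.451, -0.0, -0.0]
wrist_force: [0.2, -0.1, 0.2]
grip_width: 0.0561
grasp_force: 0.0
t: 2.03
tool_pos: [0.5117, -0.1434, 0.3025]
ee_rot: [0.759, 0.651, -0.0, -0.0]
wrist_force: [0.6, -1.1, 0.3]
grip_width: 0.0561
grasp_force: 0.0
[-0.3799  0.0459  1.4147 -0.      1.6811 -0.224 ] [[ 0.1553  0.9879 -0.0001]
 [ 0.9879 -0.1553  0.    ]
 [-0.     -0.0001 -1.    ]]
[0.0271 0.0491 0.0257]
```

View pics/m1.png

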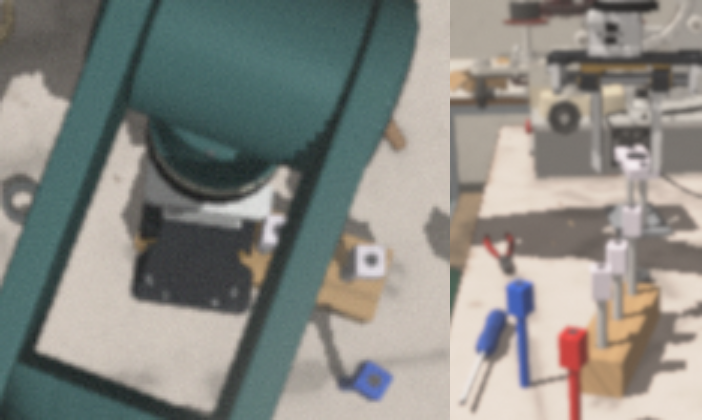

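The gripper sits centred over the long rod in the side view (crop x≈632 for both). I'll descend, grip and lift.

```bash

python3 -m inch '[[[0.03,0.05,0],[0,0,0]],[[0.03,0.05,0.3],[0,0,0]],[[0.03,0.05,0.55],[0,0,0]],[[0.03,0.05,0.82],[0,0,0]],[[0.03,0.05,0.82],[0,0,0]]]' &&
python3 -m inch '[[[0,0,0],[0,0,0]],[[0,0,0],[0,0,0]],[[0,0,0],[0,0,0]],[[0,0,0],[0,0,0]],[[0,0,0],[0,0,0]]]' 0 25 &&
python3 -m inch '[[[0,0,0],[0,0,0]],[[0,0,0],[0,0,0]],[[0,0,0],[0,0,0]],[[0,0,0],[0,0,0]],[[0,0,0],[0,0,0]]]'
```

```text
t: 2.65
tool_pos: [0.5149, -0.14, 0.2143]
ee_rot: [0.759, 0.651, -0.003, -0.005]
wrist_force: [-0.3, 1.0, -1.9]
grip_width: 0.0562
grasp_force: 0.0
t: 3.07
tool_pos: [0.5179, -0.1414, 0.2225]
ee_rot: [0.758, 0.652, 0.001, 0.001]
wrist_force: [0.6, -0.1, 0.9]
grip_width: 0.0263
grasp_force: 0.0
t: 3.48
tool_pos: [0.5178, -0.1413, 0.2221]
ee_rot: [0.758, 0.652, 0.001, 0.001]
wrist_force: [0.7, 0.1, 5.9]
grip_width: 0.0218
grasp_force: 24.9
```

```bash

python3 -m inch '[[[0,0,-0.15],[0,0,0]],[[0,0,-0.3],[0,0,0]],[[0,0,-0.5],[0,0,0]],[[0,0,-0.7],[0,0,0]],[[0,0,-0.7],[0,0,0]]]' - 40 &&
python3 -m inch '[[[0,0,-0.15],[0,0,0]],[[0,0,-0.4],[0,0,0]],[[0,0,-0.65],[0,0,0]],[[0,0,-0.65],[0,0,0]],[[0,0,-0.65],[0,0,0]]]'
python3 - <<'E'
from h import *
print(sense()["joint_pos"],R.from_quat(sense()["ee_rot"]).as_matrix(),rel([.560,.228,.355]))
E
```

```text
t: 3.9
tool_pos: [0.5181, -0.1415, 0.2942]
ee_rot: [0.758, 0.652, 0.001, 0.003]
wrist_force: [0.3, -0.2, -0.3]
grip_width: 0.0216
grasp_force: 39.9
t: 4.32
tool_pos: [0.5174, -0.1412, 0.3552]
ee_rot: [0.758, 0.652, 0.0, 0.0]
wrist_force: [-0.3, 0.7, -1.3]
grip_width: 0.0216
grasp_force: 39.9
[-0.3721  0.0533  1.3084 -0.0001  1.7842 -0.221 ] [[ 0.1505  0.9886 -0.0041]
 [ 0.9886 -0.1505  0.0014]
 [ 0.0008 -0.0043 -1.    ]] [ 3.7126 -0.128  -0.0189]
```

```bash

python3 -m inch '[[[0.3,-0.01,0],[0,0,0]],[[0.6,-0.02,0],[0,0,0]],[[0.95,-0.03,0],[0,0,0]]]' &&
python3 -m inch '[[[0.35,-0.01,0],[0,0,0]],[[0.7,-0.02,0],[0,0,0]],[[0.95,-0.03,0],[0,0,0]]]' &&
python3 -m inch '[[[0.35,-0.01,0],[0,0,0]],[[0.7,-0.02,0],[0,0,0]],[[0.95,-0.03,0],[0,0,0]]]' &&
python3 -m inch '[[[0.3,-0.01,0],[0,0,0]],[[0.6,-0.02,0],[0,0,0]],[[0.85,-0.03,0],[0,0,0]],[[0.85,-0.03,0],[0,0,0]],[[0.85,-0.03,0],[0,0,0]]]'
python3 - <<'E'
from h import *
import cv2
print(sense()["joint_pos"],rel([.560,.228,.355]))
p=sense()["tool_pos"]-[0,0,.205]
print("tip proj",proj("top",p),proj("side",p),"bore",proj("top",[.56,.228,.124]),proj("side",[.56,.228,.124]))
t,s=[read_camera(n)["color"] for n in("top","side")]
cv2.imwrite("pics/t2.png",t);cv2.imwrite("pics/s2.png",s)
cv2.imwrite("pics/m2.png",np.hstack([cv2.resize(t[130:230,120:220],(360,360)),cv2.resize(s[110:200,275:365],(440,440),interpolation=cv2.INTER_CUBIC)[:360]]))
E
```

```text
t: 4.67
tool_pos: [0.528, -0.0466, 0.3524]
ee_rot: [0.759, 0.651, -0.002, -0.002]
wrist_force: [1.3, 0.8, -1.5]
grip_width: 0.0219
grasp_force: 39.9
t: 4.92
tool_pos: [0.5393, 0.0502, 0.3525]
ee_rot: [0.758, 0.652, -0.002, -0.002]
wrist_force: [-0.0, -0.4, -0.8]
grip_width: 0.0217
grasp_force: 39.9
t: 5.17
tool_pos: [0.5506, 0.1446, 0.3523]
ee_rot: [0.758, 0.652, -0.002, -0.002]
wrist_force: [-0.2, 0.1, -1.6]
grip_width: 0.0218
grasp_force: 39.9
t: 5.58
tool_pos: [0.5605, 0.2275, 0.3522]
ee_rot: [0.758, 0.653, -0.003, -0.001]
wrist_force: [0.2, -0.8, -0.8]
grip_width: 0.0217
grasp_force: 39.9
[ 0.2894  0.209   1.133  -0.0008  1.8031  0.4407] [ 0.0203 -0.0109 -0.0129]
tip proj [176.0302 178.7664] [318.196  166.6555] bore [178.6896 181.3148] [317.9233 173.3548]
```

View pics/m2.png

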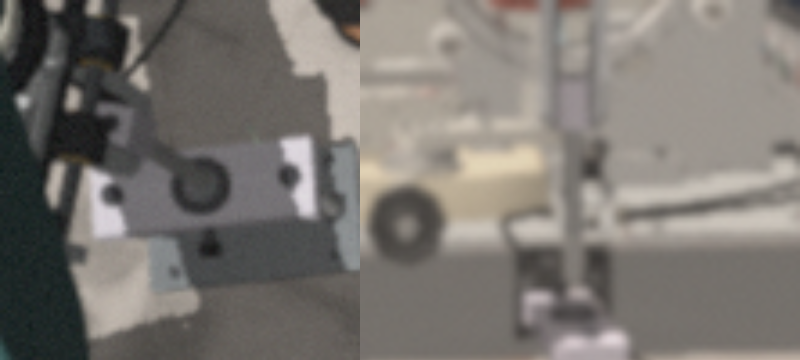

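```bash

python3 -m inch '[[[0.065,-0.02,0],[0,0,0]],[[0.065,-0.02,0],[0,0,0]],[[0.065,-0.02,0],[0,0,0]],[[0.065,-0.02,0],[0,0,0]],[[0.065,-0.02,0],[0,0,0]]]'
python3 - <<'E'
from h import *
import cv2
s=sense();p=s["tool_pos"];z=R.from_quat(s["ee_rot"]).as_matrix()[:,2];print(z)
t0=cv2.imread("pics/top0.png");g=cv2.GaussianBlur(t0,(0,0),.7)[:,:,1]
m=(g[165:198,158:194]<150).astype(np.uint8);n,l,st,ce=cv2.connectedComponentsWithStats(m)
i=l[16,18];print(st[i],ce[i]+[158,165])
cs=cv2.findContours((l==i).astype(np.uint8),cv2.RETR_EXTERNAL,cv2.CHAIN_APPROX_NONE)[0]
e=cv2.fitEllipse(cs[0]);print(e[0][0]+158,e[0][1]+165,e[1]);print("bore",onz("top",e[0][0]+158,e[0][1]+165,.124))
f=[read_camera(n)["color"] for n in ["top"]*4+["side"]*4]
t=np.mean(f[:4],0).astype(np.uint8);sd=np.mean(f[4:],0).astype(np.uint8)
cv2.imwrite("pics/t3.png",t);cv2.imwrite("pics/s3.png",sd)
a=p+z*.098;b=p+z*.205
for n in("top","side"): print(n,proj(n,a),proj(n,b))
G=lambda I,x,y:cv2.resize(I[y:y+50,x:x+40],(400,500),interpolation=cv2.INTER_CUBIC)
cv2.imwrite("pics/m3.png",np.hstack([G(t,150,152),G(sd,298,140)]))
E
```

```text
t: 6.2
tool_pos: [0.5601, 0.233, 0.3558]
ee_rot: [0.759, 0.652, 0.0, 0.0]
wrist_force: [-0.4, 0.3, -1.1]
grip_width: 0.0217
grasp_force: 39.9
[ 0.0002 -0.0001 -1.    ]
[  9   8  17  17 226] [175.4159 180.8009]
175.40375900268555 180.8197546005249 (15.652095794677734, 16.566606521606445)
bore [0.5612 0.2355 0.124 ]
top [153.7114 167.8474] [172.4401 178.905 ]
side [317.7656 135.0124] [317.8089 165.5933]
```

View pics/m3.png

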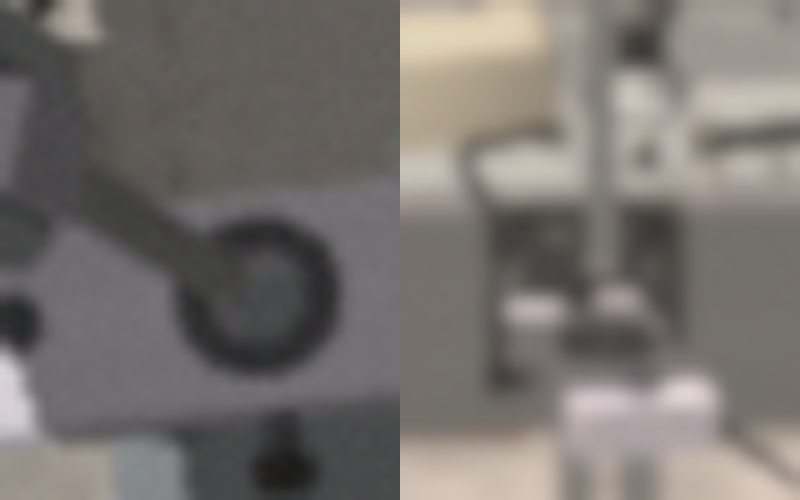

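The top crop shows the shaft running down-right to about (235,275), with its tip short of the flange centre at (258,297). In the side crop the shaft is at x≈605 and the bore ellipse at about 610. I'll measure both to sub-pixel.

```bash
python3 - <<'E'
from h import *
import cv2
p=sense()["tool_pos"];t=cv2.imread("pics/t3.png",0).astype(np.float32);s=cv2.imread("pics/s3.png",0).astype(np.float32);s0=cv2.imread("pics/side0.png",0)
def prof(I,n):
    a=proj(n,p-[0,0,.13]);b=proj(n,p-[0,0,.185]);d=(b-a)/np.linalg.norm(b-a);q=np.array([-d[1],d[0]])
    k=np.arange(-6,6.01,.5);w=np.linspace(0,1,20)
    P=a+w[:,None,None]*(b-a)+k[None,:,None]*q
    v=cv2.remap(I,P[...,0].astype(np.float32),P[...,1].astype(np.float32),cv2.INTER_LINEAR).mean(0)
    print(n,"perp",q);print(np.c_[k,v].round(1).T)
prof(t,"top");prof(s,"side")
print(proj("side",[.5612,.2355,.124]),proj("side",p-[0,0,.205]))
print("side now");print(s[166:182:1,306:332].astype(int))
print("side0");print(s0[166:182,306:332])
E
```

```text
top perp [-0.5086  0.861 ]
[[ -6.   -5.5  -5.   -4.5  -4.   -3.5  -3.   -2.5  -2.   -1.5  -1.   -0.5
    0.    0.5   1.    1.5   2.    2.5   3.    3.5   4.    4.5   5.    5.5
    6. ]
 [ 92.9  93.3  94.1  95.1  94.8  93.1  89.   82.7  75.3  69.   65.6  64.4
   64.4  65.   65.8  66.7  69.   74.1  82.1  91.2  99.3 105.3 108.7 110.4
  110.6]]
side perp [-1.      0.0012]
[[ -6.   -5.5  -5.   -4.5  -4.   -3.5  -3.   -2.5  -2.   -1.5  -1.   -0.5
    0.    0.5   1.    1.5   2.    2.5   3.    3.5   4.    4.5   5.    5.5
    6. ]
 [144.1 141.7 140.7 141.2 143.1 146.6 148.9 149.6 147.6 142.6 137.1 131.3
  128.6 129.5 133.6 141.1 147.5 152.6 155.1 154.8 153.2 150.2 148.5 147.9
  148.4]]
[318.0494 172.7908] [317.7794 165.6122]
side now
[[ 99  86  82  85  79  73  70  70  71  78  97 114 118 106  85  76  80  80
   75  77  91 106 111 112 112 111]
 [101  90  92  93  84  74  71  71  69  74  87 103 109 103  89  82  82  81
   75  78  93 105 111 111 112 112]
 [100  93  98 101  92  85  81  77  73  69  77  98 116 121 115 104  87  78
   74  78  93 106 111 111 112 112]
 [100  94 109 125 129 126 122 112  93  
[... 2429 characters left out ...]
32 146 182
  217 221 199 159 133 123 121 121]
 [104  93 114 152 179 202 222 229 226 220 214 212 210 199 183 169 174 205
  230 237 226 197 156 130 120 120]
 [102  83  88 115 144 175 210 228 236 237 238 237 235 224 196 170 170 198
  227 239 237 223 187 144 123 119]
 [104  86  85  99 123 161 199 223 234 240 242 243 240 227 194 162 157 182
  220 236 239 232 209 164 130 119]
 [109 100  99 106 123 158 191 215 227 234 238 238 236 227 205 179 172 189
  216 229 232 228 214 176 138 120]
 [114 112 112 116 123 148 178 202 212 219 223 224 223 218 204 190 185 192
  203 210 211 209 198 172 140 121]
 [119 117 118 119 124 137 164 187 192 188 193 196 194 192 188 183 182 183
  183 184 184 184 179 159 131 119]]
```

```bash

python3 -m inch '[[[0.022,0.017,0],[0,0,0]],[[0.022,0.017,0.08],[0,0,0]],[[0.022,0.017,0.17],[0,0,0]],[[0.022,0.017,0.17],[0,0,0]],[[0.022,0.017,0.17],[0,0,0]]]'
cat > chk.py <<'E'
from h import *
import cv2,sys
f=[read_camera(n)["color"] for n in ["top"]*4+["side"]*4]
I={"top":np.mean(f[:4],0),"side":np.mean(f[4:],0)}
s=sense();p=s["tool_pos"];print(p,R.from_quat(s["ee_rot"]).as_matrix()[:,2])
for n in I:
  J=cv2.cvtColor(I[n].astype(np.uint8),cv2.COLOR_BGR2GRAY).astype(np.float32);cv2.imwrite(f"pics/{sys.argv[1]}{n}.png",I[n])
  for z0,z1 in((.12,.145),(.145,.17),(.17,.195)):
    a=proj(n,p-[0,0,z0]);b=proj(n,p-[0,0,z1]);d=(b-a)/np.linalg.norm(b-a);q=np.array([-d[1],d[0]])
    k=np.arange(-6,6.01,.1);w=np.linspace(0,1,20);P=(a+w[:,None,None]*(b-a)+k[None,:,None]*q).astype(np.float32)
    v=cv2.GaussianBlur(cv2.remap(J,P[...,0],P[...,1],cv2.INTER_CUBIC).mean(0)[None],(0,0),3)[0]
    g=np.gradient(v);c=len(k)//2;l=np.argmin(g[c-45:c])+c-45;r=np.argmax(g[c:c+45])+c
    print(n,z0,"edges",k[l].round(2),k[r].round(2),"mid",((k[l]+k[r])/2).round(2),"perp",q)
t=I["top"].astype(np.uint8);sd=I["side"].astype(np.uint8)
G=lambda I,x,y:cv2.resize(I[y:y+50,x:x+40],(400,500),interpolation=cv2.INTER_CUBIC)
cv2.imwrite(f"pics/{sys.argv[1]}m.png",np.hstack([G(t,150,152),G(sd,298,140)]))
E
python3 chk.py v1
```

```text
t: 7.22
tool_pos: [0.5617, 0.235, 0.3368]
ee_rot: [0.758, 0.652, -0.001, -0.001]
wrist_force: [-0.0, -0.2, -0.7]
grip_width: 0.0216
grasp_force: 39.9
[0.5621 0.2351 0.3389] [ 0.0004  0.     -1.    ]
top 0.12 edges -2.2 3.4 mid 0.6 perp [-0.5104  0.8599]
top 0.145 edges -2.0 3.3 mid 0.65 perp [-0.5104  0.8599]
top 0.17 edges -4.5 0.3 mid -2.1 perp [-0.5104  0.8599]
side 0.12 edges -1.7 2.2 mid 0.25 perp [-1.      0.0007]
side 0.145 edges -4.5 2.1 mid -1.2 perp [-1.      0.0007]
side 0.17 edges -0.1 4.1 mid 2.0 perp [-1.      0.0007][ WARN:0@7.993] global loadsave.cpp:1063 imwrite_ Unsupported depth image for selected encoder is fallbacked to CV_8U.
```

View pics/v1m.png

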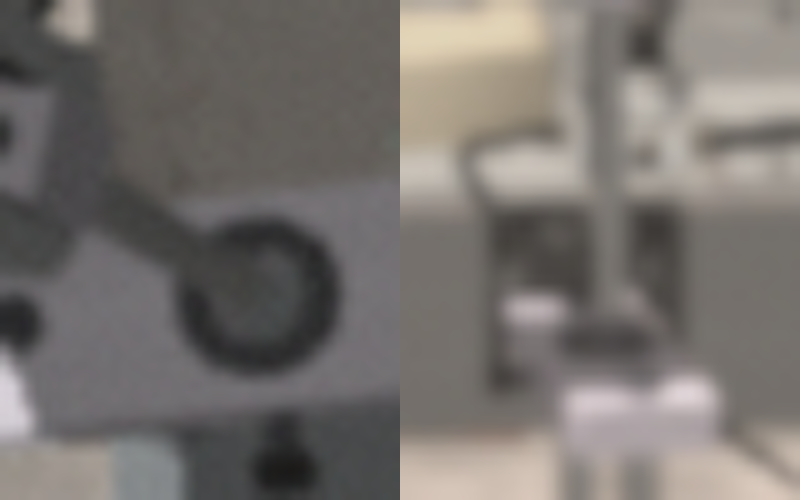

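The rod and bore line up in both views: side at x≈608 for both, top with the tip at (250,290) pointing at the flange centre (258,297). My estimated axis error is about 0.6 mm, so I'll nudge that out and lower.

```bash

python3 -m inch '[[[0.005,0.004,0],[0,0,0]],[[0.005,0.004,0.04],[0,0,0]],[[0.005,0.004,0.08],[0,0,0]],[[0.005,0.004,0.12],[0,0,0]],[[0.005,0.004,0.16],[0,0,0]]]' &&
python3 -m inch '[[[0,0,0.04],[0,0,0]],[[0,0,0.08],[0,0,0]],[[0,0,0.12],[0,0,0]],[[0,0,0.16],[0,0,0]],[[0,0,0.2],[0,0,0]]]' &&
python3 -m inch '[[[0,0,0.05],[0,0,0]],[[0,0,0.1],[0,0,0]],[[0,0,0.15],[0,0,0]],[[0,0,0.2],[0,0,0]],[[0,0,0.2],[0,0,0]]]' &&
python3 -m inch '[[[0,0,0.05],[0,0,0]],[[0,0,0.1],[0,0,0]],[[0,0,0.15],[0,0,0]],[[0,0,0.2],[0,0,0]],[[0,0,0.2],[0,0,0]]]' &&
python3 -m inch '[[[0,0,0],[0,0,0]],[[0,0,0],[0,0,0]],[[0,0,0],[0,0,0]],[[0,0,0],[0,0,0]],[[0,0,0],[0,0,0]]]'
python3 chk.py v2 2>/dev/null; python3 -c "
from h import *
import cv2
t,s=cv2.imread('pics/v2top.png'),cv2.imread('pics/v2side.png')
G=lambda I,x,y:cv2.resize(I[y:y+50,x:x+40],(400,500),interpolation=cv2.INTER_CUBIC)
cv2.imwrite('pics/v2n.png',np.hstack([G(t,155,157),G(s,298,155)]))"
```

```text
t: 8.13
tool_pos: [0.5624, 0.2355, 0.3218]
ee_rot: [0.758, 0.652, -0.0, -0.0]
wrist_force: [-0.3, 0.8, -0.7]
grip_width: 0.022
grasp_force: 39.9
t: 8.55
tool_pos: [0.5625, 0.2355, 0.3022]
ee_rot: [0.758, 0.652, -0.0, 0.0]
wrist_force: [0.8, -0.6, -1.6]
grip_width: 0.0218
grasp_force: 39.9
t: 8.97
tool_pos: [0.5621, 0.2354, 0.2809]
ee_rot: [0.758, 0.652, -0.001, -0.0]
wrist_force: [0.0, -0.7, -1.4]
grip_width: 0.022
grasp_force: 39.9
t: 9.38
tool_pos: [0.5621, 0.2354, 0.2609]
ee_rot: [0.758, 0.652, -0.001, -0.0]
wrist_force: [0.6, 0.8, -1.6]
grip_width: 0.0216
grasp_force: 39.9
t: 9.8
tool_pos: [0.5627, 0.2356, 0.263]
ee_rot: [0.758, 0.652, 0.0, 0.0]
wrist_force: [-0.4, -0.3, -1.8]
grip_width: 0.0218
grasp_force: 39.9
[0.5625 0.2356 0.2626] [ 0.     -0.0001 -1.    ]
top 0.12 edges -1.5 1.8 mid 0.15 perp [-0.5107  0.8598]
top 0.145 edges -1.4 -0.0 mid -0.7 perp [-0.5107  0.8598]
top 0.17 edges -4.5 4.4 mid -0.05 perp [-0.5107  0.8598]
side 0.12 edges -0.1 4.4 mid 2.15 perp [-1.      0.0006]
side 0.145 edges -4.5 -0.0 mid -2.25 perp [-1.      0.0006]
side 0.17 edges -4.5 4.4 mid -0.05 perp [-1.      0.0006]
```

View pics/v2n.png

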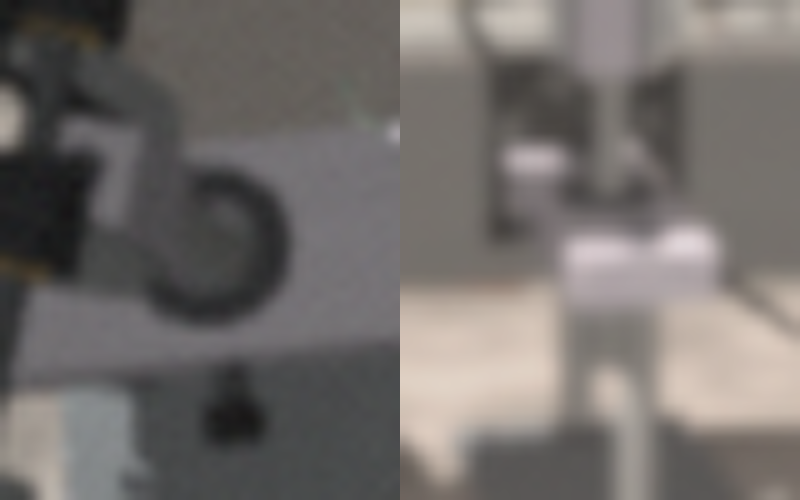

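The rod hangs through the bore: side view shaft at x≈610, entering the dark flange opening at the same x. There is no contact force, and the tip is at z≈0.056. Handing in.

```bash
python3 -c "
from cell import job_done
print(job_done())"
```

```text
the job is handed in; nothing more can be done
None
```

I handed the job in with the long rod gripped and still, hanging upright through the bore: tip about 56 mm above the table (the midpoint between crosshead and base plate), centred to within about 1 mm by my camera estimate, with no sign of contact with the stand in the wrist force; no verdict was shown.

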